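# Sweep the rusty scrap into the scrap pan

### The job

With your fingertips, sweep the two rusty nuts and the rusty broken ring along the bench top, through the open mouth of the blue scrap pan, until all three lie completely inside it. Only push them: nothing is to be picked up off the bench. Leave the bright zinc nut, the zinc bolt and the black tape roll where they are.

Things in the scene. Friction and masses are not known exactly. Their poses are not given: they have to be found in the camera images.
- scrap_pan: blue sheet-steel pan, open at front and top, fixed to the bench. Origin mid-floor at bench level; x points from the open mouth to the back wall, z up. Inside: x -60 mm (mouth line) to +60 mm (back wall), y -70 to +70 mm. Walls 4 mm thick, 25 mm high; at the mouth the side walls flare out to tips at x -86, y +/-93 mm. Floor a thin sheet, no sill. A flat 30 mm tab behind the back wall
- rusty_nut_a: rusty brown hexagon nut, 18 mm across the flats, 20 mm across the corners, 10 mm high, about 16 g (it varies), lying flat and loose on the bench; the two rusty nuts are alike; origin at the centre of its underside, z up
- rusty_nut_b: rusty brown hexagon nut, 18 mm across the flats, 20 mm across the corners, 10 mm high, about 16 g (it varies), lying flat and loose on the bench; the two rusty nuts are alike; origin at the centre of its underside, z up
- rusty_ring: rust-brown flat C-shaped ring with a gap, 41 x 45 mm, 10 mm high, lying flat and loose on the bench; origin at the centre of its extents, on its underside, z up
- zinc_nut: bright zinc hexagon nut, 24 x 27 mm, 13 mm high, lying loose; to be left alone; origin at the centre of its underside
- zinc_bolt: bright zinc hexagon bolt, 64 mm long, 22 mm wide over the head, 20 mm high, lying loose along its x axis; to be left alone; origin under its middle
- tape_roll: black roll of insulating tape, 68 mm across, 19 mm high, lying flat, loose; to be left alone; origin at the centre of its underside
- vice: blue bench vice at the front right, an obstacle, fixed; from its origin (on the bench) it spans x -92 to +80 mm, y -61 to +71 mm, 105 mm high: keep the gripper's body clear of it
- box_corner (a point): point on the bench at the nearest right-hand corner of the closed wooden tool box at the back left, a fixed obstacle 111 mm high; the box reaches 268 mm back from it along this point's x axis and 355 mm left along its y axis: keep the gripper's body clear of it

How it is judged:
At the end, for the whole second after the job is handed in: Both rusty nuts and the ring lie at rest on the pan's floor, wholly behind the mouth line (nut centres 10 mm, ring centre 22 mm behind it) and between the walls, under 16 mm high; zinc nut, zinc bolt and tape roll within 20 mm of where they started (x of rusty_nut_a in the frame of scrap_pan between -0.05 and 0.062 m and y of rusty_nut_a in the frame of scrap_pan between -0.068 and 0.068 m and height (world z) of each of rusty_nut_a, rusty_nut_b, rusty_ring below 0.016 m and linear speed of each of rusty_nut_a, rusty_nut_b, rusty_ring below 0.02 m/s and x of rusty_nut_b in the frame of scrap_pan between -0.05 and 0.062 m and y of rusty_nut_b in the frame of scrap_pan between -0.068 and 0.068 m and x of rusty_ring in the frame of scrap_pan between -0.038 and 0.062 m and y of rusty_ring in the frame of scrap_pan between -0.058 and 0.058 m and distance of each of zinc_nut, zinc_bolt, tape_roll from where it was at the start of the episode below 0.02 m); the robot touches nothing.
It fails at once if a rusty nut or the ring is lifted off the bench (more than 16 mm) (height (world z) of any of rusty_nut_a, rusty_nut_b, rusty_ring above 0.016 m).
It fails at once if the zinc nut, the zinc bolt or the tape roll is shifted more than 20 mm (distance of any of zinc_nut, zinc_bolt, tape_roll from where it was at the start of the episode above 0.02 m).
It also fails if it takes over 64 s, if anything falls off the work surface, if the arm or the gripper's body presses on something with over 40 N, if the wrist force passes 120 N, or if a joint passes its speed limit or range.

### The arm

A 6-joint arm with a two-finger parallel gripper is mounted at the origin on a cart in front of the work surface, level with it; the furniture and walls round the work are solid. World frame = base frame: x ahead of the robot, y to its left, z up, the work surface at z = 0. Lengths are in m, angles in rad, forces in N, time in s.
With the tool pointing down it reaches from about 0.35 to 0.775 m from the base axis. Payload 7.3 kg.
Tool frame: the origin (TCP) lies midway between the tips of the shut fingers; the grasp point (between the pads) lies 19 mm behind it; z points along the fingers, y is the direction in which the jaws open and shut (so a half turn about z gives the same grasp; the last joint's range is limited). The gripper opens to 92 mm and grips with 3 to 60 N. Pads are 19 mm wide; open, the fingers measure 130 mm over their backs; the gripper's body (75 mm by 190 mm) begins 47 mm behind the grasp point.
Start: joints at [1.04, 0.342, 1.524, -0, 1.275, -0.146], TCP at [0.197, 0.487, 0.227] pointing down, gripper open.
Joint ranges: [-2.53, 2.53], [-0.77, 2.02], [0.04, 2.7], [-1, 4.14], [0.28, 2.66], [-3.11, 3.11]. Speed limits (rad/s): [2.57, 2.57, 3.14, 3.14, 3.14, 3.14].

### API

Orientations are given as [roll, pitch, yaw] about the fixed x, y, z axes, in that order (R = Rz(yaw) Ry(pitch) Rx(roll)).
In Python, from cell import robot gives the robot as it stands.
- The arm moves only by the shell command python3 -m crank 'ROWS' [FORCE]. ROWS is a JSON object of lists of equal length, an entry for each row: "claw": the opening, from 0 (shut) to 1 (fully open); "delta_pos": the shift along the tool's x, y, z in units of 25 mm (1.0 is 25 mm), a list of three; "roll": the turn about the tool's z in units of 6 degrees (1.0 is 6 degrees). In form: {"claw": [claw, ...], "delta_pos": [[dx, dy, dz], ...], "roll": [roll, ...]}. A call has exactly 8 rows; each row is the pose to reach, as a shift and turn from the pose commanded when the call began, along the tool's axes at that moment; what a row does not reach only later rows make up. A row lasts 1/12 s, in which the tool goes at most 41.7 mm and 7.16 degrees, less where a joint would pass 70% of its speed; a pose out of reach is approached as far as the arm can. A call with a gripper value outside its range is refused whole. The fingers move at their own pace and stop on an object; FORCE is the grip in N (left out, the last holds). Time passes only in rows, so rows that repeat a pose let the fingers close, or fill a call up. It gives the time, the measured TCP pose, the force and the opening at its end, in the units of the state.
- robot.observe(): the state, without advancing time (a new reading comes with each control period).
- robot.read_camera(name): name is "side" or "top" or "wrist"; returns a dict with "color" (480x640x3 uint8, blue, green, red), "fx", "fy", "cx", "cy" (pixels), "rvec" (rotation vector, rad) and "tvec" (3), from world to camera coordinates, as OpenCV has them; the wrist camera has in their place "hand_eye" (4x4, takes a point from camera to tool coordinates, whose origin is the TCP and whose axes are the flange's). Camera axes: x right, y down, z forward; pixel columns grow to the right and rows downward; lengths in m; the calibration is good to about 2 mm. A picture is of the moment at which its call begins: read the wrist's pose just before it. There is no depth.
- robot.hand_in(): hands the job in, once; it reports no verdict.
The state is a dict: "time": time; "qpos": joint angles; "qvel": joint speeds; "joint_efforts": joint torques, N m; "tool_pos": TCP position; "tool_rot": TCP orientation; "contact_force": force on the tool from outside, world axes, zero at the start; "torque": the same for the moment, N m; "opening": finger opening in m.
Only numpy, scipy, OpenCV 4.12 (cv2) and the standard library are available. Lean on these libraries where they do the work, as an engineer would, in place of code of your own. Each camera call takes 0.05 s, during which the arm holds its last target.

## Working session

There is one attempt and no reset: what is moved stays moved. The work goes in short steps, Python scripts to look and compute and a shell command to move; the robot and the scene stay as the last step left them, time stands still between calls to the robot, and variables do not carry over. Pictures are saved under pics/ and viewed, and the job is handed in when it is done.

```bash
ls; mkdir -p pics
python3 - <<'E'
from cell import robot
import cv2
s=robot.observe();print(s)
for n in("top","side","wrist"):
    c=robot.read_camera(n);cv2.imwrite(f"pics/{n}0.png",c["color"]);print(n,{k:v for k,v in c.items() if k!="color"})
E
```

```text
pics
{'time': 0.0, 'qpos': array([ 1.03998729e+00,  3.42745603e-01,  1.52505253e+00, -1.15864005e-05,
        1.27537832e+00, -1.46001544e-01]), 'qvel': array([ 0.00086592,  0.00133441, -0.00085126, -0.00120368,  0.00025131,
       -0.00134286]), 'joint_efforts': array([-2.85926275e-03, -4.31247926e+01, -2.44216686e+01,  7.15565588e-02,
        5.60635119e-02, -8.05977766e-05]), 'tool_pos': array([0.19684429, 0.48624926, 0.22602069]), 'tool_rot': array([-3.14002409e+00, -2.19455036e-04,  2.75678838e+00]), 'contact_force': array([-0.94770933,  0.36092661, -0.30116991]), 'torque': array([ 0.00313976, -0.03434609, -0.03518338]), 'opening': 0.09164442703977996}
top {'fx': 563.9549766489731, 'fy': 563.9549766489731, 'cx': 320.5527565894084, 'cy': 238.46484657127624, 'rvec': array([ 2.17777494, -2.03824894,  0.21214773]), 'tvec': array([0.12308728, 0.54389795, 0.92639843])}
side {'fx': 474.8860430920545, 'fy': 474.8860430920545, 'cx': 316.41676709974064, 'cy': 240.1932513061038, 'rvec': array([ 0.13734138, -2.73754458,  1.39561449]), 'tvec': array([ 0.54712342, -0.02584787,  0.94042973])}
wrist {'fx': 392.09796763629873, 'fy': 392.09796763629873, 'cx': 326.2432970499396, 'cy': 240.05541308804652, 'hand_eye': array([[-1.28630774e-04, -9.64703110e-01, -2.63339882e-01,
         7.09074394e-02],
       [ 9.99999899e-01, -1.09515524e-05, -4.48339857e-04,
         4.27986928e-04],
       [ 4.29630874e-04, -2.63339913e-01,  9.64703014e-01,
        -1.57801878e-01],
       [ 0.00000000e+00,  0.00000000e+00,  0.00000000e+00,
         1.00000000e+00]])}
```

View pics/top0.png

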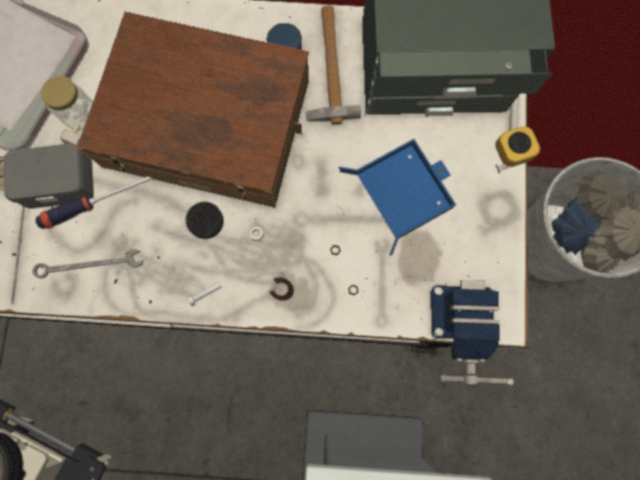

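View pics/side0.png

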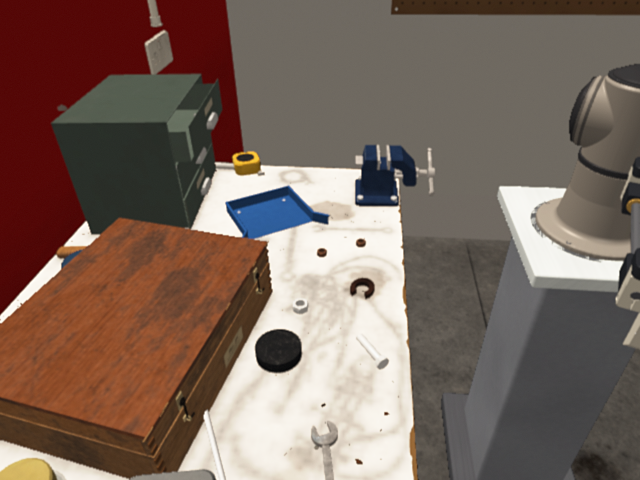

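The top view shows the pan at about (405,190), with its mouth facing left-down. The rusty nuts are at (336,250) and (353,290), and the ring is at (282,289). The zinc nut is at (257,233), the bolt at (205,293), the tape at (205,219) and the vice at (465,320).

```bash
cat > h.py <<'E'
import cv2,numpy as np
from cell import robot
def ray(c,px,z):
    R=cv2.Rodrigues(c["rvec"])[0];C=-R.T@c["tvec"]
    d=R.T@np.array([(px[0]-c["cx"])/c["fx"],(px[1]-c["cy"])/c["fy"],1]);return C+d*(z-C[2])/d[2]
def proj(c,p):
    R=cv2.Rodrigues(c["rvec"])[0];q=R@np.array(p)+c["tvec"];return np.array([c["fx"]*q[0]/q[2]+c["cx"],c["fy"]*q[1]/q[2]+c["cy"]])
def blobs(c,mask,z,amin=15):
    n,l,st,ce=cv2.connectedComponentsWithStats(mask.astype(np.uint8))
    return [(ce[i].round(1),st[i,4],st[i,:4],ray(c,ce[i],z).round(4)) for i in range(1,n) if st[i,4]>=amin]
def rusty(c):
    im=c["color"].astype(int);return (im[...,2]<140)&(im[...,2]-im[...,0]>18)
def bluem(c):
    im=c["color"].astype(int);return (im[...,0]-im[...,2]>40)
E
python3 - <<'E'
from h import *
for n in("top","side"):
    c=robot.read_camera(n);print(n)
    m=rusty(c)
    for b in blobs(c,m,.005,25):
        p=b[3]
        if .2<p[0]<.8 and b[1]<800: print("rust",*b)
    m=bluem(c)
    for b in blobs(c,m,0,200):print("blue",*b)
c=robot.read_camera("top");im=c["color"]
for px,z in [((205,219),.019),((257,233),.013),((205,293),.01),((465,320),.0),((275,203),.0)]:print(px,ray(c,px,z))
cv2.imwrite("pics/topz.png",cv2.resize(im[130:350,180:520],None,fx=2.3,fy=2.3,interpolation=cv2.INTER_CUBIC))
E
```

```text
top
rust [ 64.6 101.4] 251 [43 85 36 26] [0.7831 0.6717 0.005 ]
rust [ 41.1 115. ] 34 [ 36 108  11  16] [0.7522 0.7123 0.005 ]
rust [319.1 111.9] 41 [311 108  14   9] [0.794  0.1787 0.005 ]
rust [519.2 142.9] 98 [508 132  24  22] [ 0.7561 -0.2058  0.005 ]
rust [  2.2 171.9] 124 [  0 156   5  36] [0.6337 0.7662 0.005 ]
rust [606.4 190.8] 461 [590 175  39  37] [ 0.6716 -0.3679  0.005 ]
rust [ 86.1 204.3] 64 [ 81 196  11  16] [0.5814 0.599  0.005 ]
rust [ 46.9 222.6] 87 [ 39 211  16  18] [0.5418 0.6659 0.005 ]
rust [335.5 250.1] 29 [331 245   9  10] [0.5255 0.1308 0.005 ]
rust [599.2 255.4] 323 [584 246  30  25] [ 0.5476 -0.35    0.005 ]
rust [281.8 288.6] 303 [269 275  26  26] [0.4487 0.223  0.005 ]
rust [454.1 378.2] 33 [447 377  15   4] [ 0.3121 -0.0895  0.005 ]
rust [  6.3 413.6] 59 [  2 408  11  13] [0.2017 0.6796 0.005 ]
blue [405.2 188.9] 5114 [341 140 114 106] [0.652  0.0069 0.    ]
side
rust [244.6 157.2] 34 [237 154  17   7] [ 0.7618 -0.2463  0.005 ]
rust [247.7 168.5] 231 [233 159  28  16] [ 0.7397 -0.1854  0.005 ]
rust [401.1 216.4] 35 [400 204   3  29] [ 0.3756 -0.0007  0.0
[... 362 characters left out ...]
[0.793  0.4155 0.005 ]
rust [126. 395.] 190 [112 382  29  24] [0.755  0.4691 0.005 ]
rust [149.4 389.3] 40 [145 385  10   9] [0.7272 0.4575 0.005 ]
rust [106.9 389.3] 33 [104 386   7   9] [0.785  0.4629 0.005 ]
rust [ 87.8 406.5] 64 [ 82 399  15  15] [0.7976 0.4911 0.005 ]
rust [ 97.5 408.5] 66 [ 92 403  12  13] [0.7834 0.4927 0.005 ]
rust [ 53.1 475.1] 40 [ 51 469   6  11] [0.7922 0.582  0.005 ]
blue [271.2 212.2] 3050 [226 186 103  53] [ 0.6472 -0.0024  0.    ]
(205, 219) [0.5647329  0.37205054 0.019     ]
(257, 233) [0.54622361 0.2758339  0.013     ]
(205, 293) [0.43107479 0.35932892 0.01      ]
(465, 320) [ 0.41464792 -0.10845984  0.        ]
(275, 203) [0.60845269 0.24905628 0.        ]
```

View pics/topz.png

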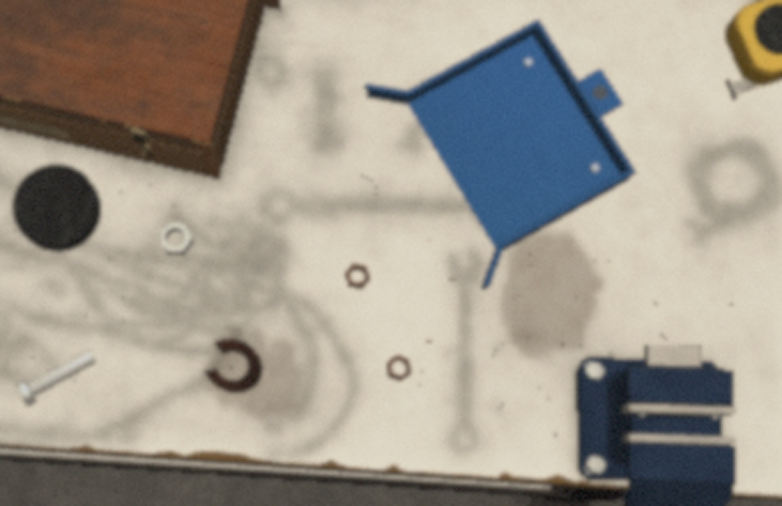

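Run:
```python
from h import *
c=robot.read_camera("top");U=lambda u,v:(180+u/2.3-.3,130+v/2.3-.3)
P=[ray(c,U(*p),z)[:2] for p,z in [((411,99),0.025),((499,248),.025),((537,24),.025),((634,172),.025),((367,90),.025),((486,287),.025),((600,92),0)]]
for p in P:print(p.round(4))
a,b,d,e=P[:4];print("mouth w",np.linalg.norm(a-b),"back w",np.linalg.norm(d-e),"depth",np.linalg.norm(a-d),np.linalg.norm(b-e),"tips",np.linalg.norm(P[4]-P[5]))
mid=(a+b+d+e)/4;ax=(d+e-a-b)/2;print(mid,np.degrees(np.arctan2(ax[1],ax[0])),np.degrees(np.arctan2(*(a-b)[::-1]))-90)
for u in [(578,360),(578,478),(733,372),(733,505)]:print("vice",ray(c,U(*u),0.03).round(3))
# full rust mask w/ looser threshold
im=c["color"].astype(int)
m=(im[...,2]<160)&(im[...,2]-im[...,0]>14)
for b in blobs(c,m,.005,20):
    if .4<b[3][0]<.6 and .05<b[3][1]<.3:print(*b)
cv2.imwrite("pics/ring.png",cv2.resize(c["color"][240:310,260:365],None,fx=7,fy=7,interpolation=cv2.INTER_CUBIC))
```

```text
[0.6695 0.0977]
[0.552  0.0226]
[ 0.74   -0.0011]
[ 0.6206 -0.0819]
[0.6747 0.1334]
[0.5203 0.0315]
[ 0.6943 -0.0585]
mouth w 0.13948302593296658 back w 0.14413949499808307 depth 0.12140468859940216 0.12497188511367528 tips 0.1850210900285752
[0.6455372  0.00933666] -55.59765614375544 -57.39984407827626
vice [ 0.467 -0.04   0.03 ]
vice [ 0.378 -0.043  0.03 ]
vice [ 0.466 -0.159  0.03 ]
vice [ 0.366 -0.159  0.03 ]
[258.2 238.9] 33 [252 234  12   8] [0.5369 0.2738 0.005 ]
[290.7 243.7] 79 [284 240  15   9] [0.532  0.2134 0.005 ]
[334.9 249.6] 57 [330 245  11  11] [0.5264 0.1319 0.005 ]
[281.9 288. ] 525 [268 272  28  30] [0.4497 0.223  0.005 ]
[352.8 289.8] 50 [348 285  11  10] [0.4549 0.0952 0.005 ]
```

View pics/ring.png

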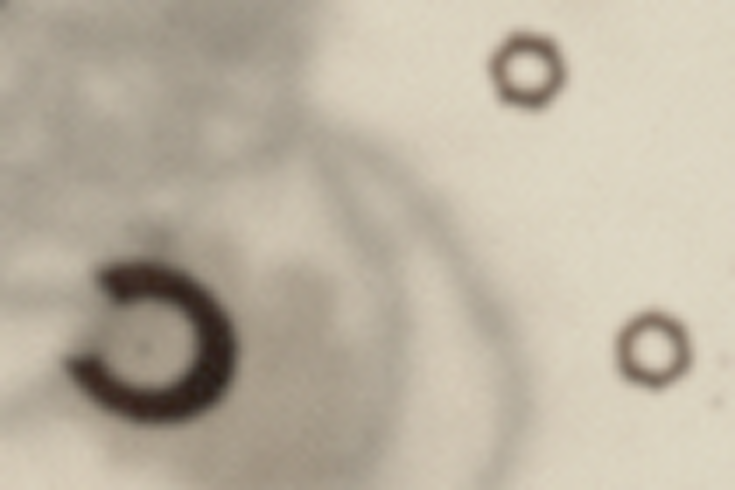

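```bash
cat >> h.py <<'E'
from scipy.spatial.transform import Rotation as Ro
PC=np.array([.6455,.009]);PA=np.radians(-56.5);PU=np.array([np.cos(PA),np.sin(PA)]);PV=np.array([-PU[1],PU[0]])
def topan(p):r=np.array(p)[:2]-PC;return np.array([r@PU,r@PV])
def frompan(p):return PC+p[0]*PU+p[1]*PV
def units(target,yawdeg):
    s=robot.observe();R=Ro.from_euler("xyz",s["tool_rot"]).as_matrix()
    d=R.T@(np.array(target)-s["tool_pos"])/.025
    y=np.degrees(np.arctan2(R[1,0],R[0,0]));dy=(y-yawdeg+180)%360-180
    print("t",round(s["time"],2),"pos",s["tool_pos"].round(4),"yaw",round(y,1),"-> delta",d.round(2),"roll",round(dy/6,2),"F",s["contact_force"].round(1),"open",round(s["opening"],4))
E
python3 - <<'E'
from h import *
a=np.array([.526,.1325])
print(topan(a),topan([.4555,.0965]),topan([.448,.223]))
st=a-.045*PU
units([*st,.10],123.5)
E
```

```text
[-0.16894137 -0.03148514] [-0.17783304 -0.11014382] [-0.28745912 -0.04657794]
t 0.35 pos [0.197  0.4866 0.2266] yaw 158.0 -> delta [-16.03  -7.17   5.07] roll 5.74 F [-0.3 -0.1  0.1] open 0.0919
```

```bash
python3 -m crank '{"claw":[0.13,0.13,0.13,0.13,0.13,0.13,0.13,0.13],"delta_pos":[[-1.2,-0.5,0],[-2.4,-1.1,0],[-3.6,-1.6,0],[-4.8,-2.2,0],[-6,-2.7,0],[-7.2,-3.2,0],[-8.4,-3.8,0],[-9.6,-4.3,0]],"roll":[0.7,1.4,2.1,2.8,3.5,4.2,5,5.74]}' 20
python3 - <<'E'
from h import *
a=np.array([.526,.1325])
units([*(a-.045*PU),.06],123.5)
E
```

```text
time: 1.02
tool_pos: [0.3799, 0.2955, 0.2269]
tool_rot: [3.141, -0.0, 2.152]
contact_force: [0.8, 0.3, 1.8]
opening: 0.0431
t 1.02 pos [0.3799 0.2955 0.2269] yaw 123.3 -> delta [-6.86  1.3   6.67] roll -0.04 F [0.8 0.3 1.8] open 0.0431
```

```bash
python3 -m crank '{"claw":[0.13,0.13,0.13,0.13,0.13,0.13,0.13,0.13],"delta_pos":[[-1.1,0.2,0.6],[-2.2,0.4,1.6],[-3.3,0.6,2.8],[-4.4,0.8,4],[-5.5,1,5.2],[-6.4,1.2,6.2],[-6.8,1.3,6.7],[-6.8,1.3,6.7]],"roll":[0,0,0,0,0,0,0,0]}'
python3 - <<'E'
from h import *
a=np.array([.526,.1325])
units([*(a-.045*PU),.005],123.5)
c=robot.read_camera("top");cv2.imwrite("pics/t1.png",cv2.resize(c["color"][130:350,180:520],None,fx=2.3,fy=2.3,interpolation=cv2.INTER_CUBIC))
s=robot.read_camera("side");cv2.imwrite("pics/s1.png",s["color"][120:420,180:500])
w=robot.read_camera("wrist");cv2.imwrite("pics/w1.png",w["color"])
E
```

```text
time: 1.68
tool_pos: [0.4999, 0.171, 0.0562]
tool_rot: [-3.137, -0.002, 2.153]
contact_force: [-0.1, 0.7, 0.8]
opening: 0.012
t 1.68 pos [0.4999 0.171  0.0562] yaw 123.4 -> delta [-0.06  0.03  2.05] roll -0.02 F [-0.1  0.7  0.8] open 0.012
```

View pics/t1.png

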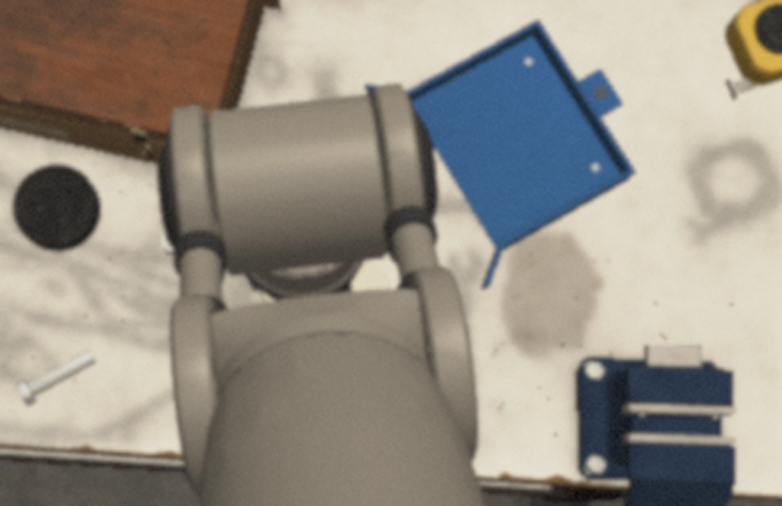

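View pics/w1.png

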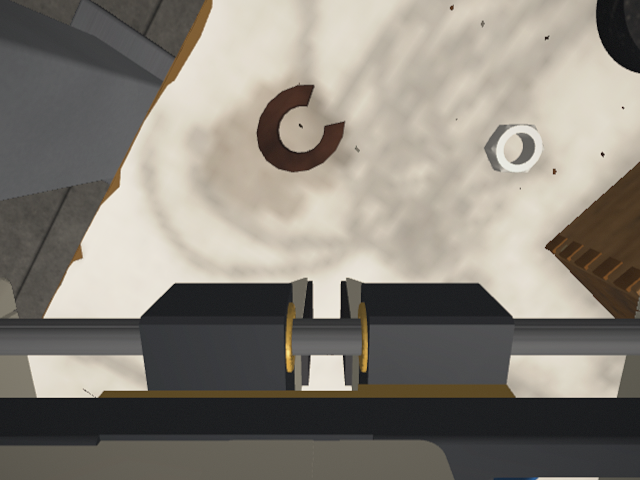

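View pics/s1.png

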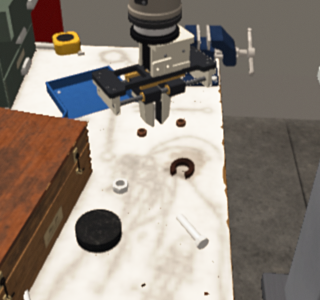

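The wrist view shows the fingertips with a 12 mm gap at (293–360, 350), the ring at (300,128) and the zinc nut at (515,148). Side and top agree with my numbers, so I descend and push nut a along the pan axis.

```bash
python3 -m crank '{"claw":[0.13,0.13,0.13,0.13,0.13,0.13,0.13,0.13],"delta_pos":[[0,0,0.4],[0,0,0.8],[0,0,1.2],[0,0,1.6],[0,0,1.9],[0,0,2.05],[0,0,2.05],[-0.2,0,2.05]],"roll":[0,0,0,0,0,0,0,0]}'
python3 -m crank '{"claw":[0.13,0.13,0.13,0.13,0.13,0.13,0.13,0.13],"delta_pos":[[-0.3,0,0],[-0.6,0,0],[-1,0,0],[-1.4,0,0],[-1.8,0,0],[-2.2,0,0],[-2.6,0,0],[-3,0,0]],"roll":[0,0,0,0,0,0,0,0]}'
python3 - <<'E'
from h import *
units([*frompan((.013,-.0315)),.005],123.5)
print(topan(robot.observe()["tool_pos"]))
s=robot.read_camera("side");cv2.imwrite("pics/s2.png",cv2.resize(s["color"][160:320,200:420],None,fx=3,fy=3))
E
```

```text
time: 2.5
tool_pos: [0.5025, 0.1693, 0.0077]
tool_rot: [-3.141, -0.001, 2.156]
contact_force: [-0.1, 0.2, 0.6]
opening: 0.0119
time: 3.17
tool_pos: [0.5449, 0.1054, 0.008]
tool_rot: [3.141, -0.0, 2.155]
contact_force: [0.5, 0.6, 0.7]
opening: 0.0121
t 3.17 pos [0.5449 0.1054 0.008 ] yaw 123.5 -> delta [-5.96 -0.03  0.12] roll -0.0 F [0.5 0.6 0.7] open 0.0121
[-0.13589158 -0.03068347]
```

View pics/s2.png

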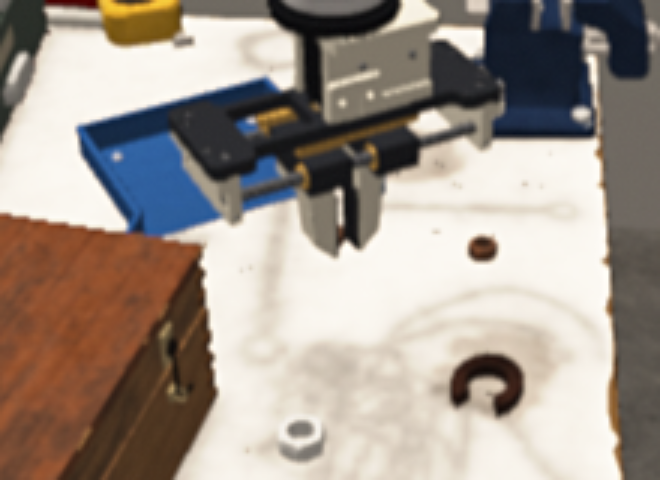

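Nut a shows brown between the fingertips at about (342,238), so it is cradled. z is 8 mm, so I go 3 mm lower and push on.

```bash
python3 -m crank '{"claw":[0.13,0.13,0.13,0.13,0.13,0.13,0.13,0.13],"delta_pos":[[-0.4,0,0.05],[-0.8,0,0.1],[-1.2,0,0.12],[-1.6,0,0.12],[-2,0,0.12],[-2.4,0,0.12],[-2.8,0,0.12],[-3.2,0,0.12]],"roll":[0,0,0,0,0,0,0,0]}'
python3 -m crank '{"claw":[0.13,0.13,0.13,0.13,0.13,0.13,0.13,0.13],"delta_pos":[[-0.4,0,0],[-0.8,0,0],[-1.2,0,0],[-1.6,0,0],[-2,0,0],[-2.4,0,0],[-2.6,0,0],[-2.7,0,0]],"roll":[0,0,0,0,0,0,0,0]}'
python3 -m crank '{"claw":[0.13,0.13,0.13,0.13,0.13,0.13,0.13,0.13],"delta_pos":[[0.1,0,0],[0.4,0,0],[0.8,0,-0.4],[1.2,0,-1],[1.6,0,-1.6],[1.9,0,-2.2],[2,0,-2.6],[2,0,-2.6]],"roll":[0,0,0,0,0,0,0,0]}'
python3 - <<'E'
from h import *
b=np.array([.4555,.0965])
d=frompan((.03,.045))-b;L=np.linalg.norm(d);d/=L;print("len",L,"dir",np.degrees(np.arctan2(d[1],d[0])))
units([*(b-.045*d),.06],np.degrees(np.arctan2(-d[1],-d[0])))
print(topan(robot.observe()["tool_pos"]))
s=robot.read_camera("side");cv2.imwrite("pics/s3.png",cv2.resize(s["color"][160:320,200:420],None,fx=3,fy=3))
E
```

```text
time: 3.88
tool_pos: [0.589, 0.0388, 0.0049]
tool_rot: [3.142, 0.0, 2.156]
contact_force: [0.1, 0.6, 0.3]
opening: 0.0118
time: 4.55
tool_pos: [0.6262, -0.0175, 0.0049]
tool_rot: [3.141, 0.0, 2.155]
contact_force: [-0.4, 1.3, -0.1]
opening: 0.0121
time: 5.22
tool_pos: [0.5988, 0.0266, 0.073]
tool_rot: [3.138, 0.003, 2.158]
contact_force: [0.7, -0.3, 0.4]
opening: 0.012
len 0.2593533805378796 dir -19.759287685076693
t 5.22 pos [0.5988 0.0266 0.073 ] yaw 123.6 -> delta [ 6.95 -4.3   0.49] roll -6.1 F [ 0.7 -0.3  0.4] open 0.012
[-0.04040995 -0.02924463]
```

View pics/s3.png

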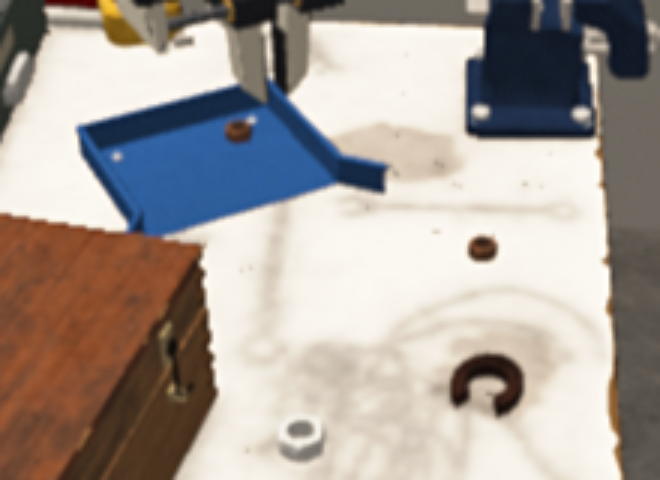

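Nut a lies in the pan at (238,130). Next is nut b, at (483,247).

```bash
python3 -m crank '{"claw":[0.13,0.13,0.13,0.13,0.13,0.13,0.13,0.13],"delta_pos":[[1,-0.6,0],[2,-1.2,0],[3,-1.8,0],[4,-2.4,0],[5,-3,0],[6,-3.7,0],[6.95,-4.3,0.2],[6.95,-4.3,0.5]],"roll":[-0.8,-1.6,-2.5,-3.4,-4.3,-5.2,-6.1,-6.1]}'
python3 - <<'E'
from h import *
b=np.array([.4555,.0965])
d=frompan((.03,.045))-b;L=np.linalg.norm(d);d/=L
units([*(b-.045*d),.005],np.degrees(np.arctan2(-d[1],-d[0])))
s=robot.read_camera("side")
m=rusty(s)
for b in blobs(s,m,.005,20):
    if .4<b[3][0]<.75 and -.1<b[3][1]<.25:print(*b,topan(b[3]))
E
```

```text
time: 5.93
tool_pos: [0.407, 0.1117, 0.0567]
tool_rot: [-3.14, -0.005, 2.801]
contact_force: [-1.0, 1.0, 0.6]
opening: 0.012
t 5.93 pos [0.407  0.1117 0.0567] yaw 160.5 -> delta [-0.24  0.09  2.07] roll 0.04 F [-1.   1.   0.6] open 0.012
[379.2 212.9] 698 [352 196  53  37] [ 0.4201 -0.0103  0.005 ] [-0.1083126  -0.19861025]
[278.8 203.3] 40 [275 201   8   6] [ 0.6355 -0.0312  0.005 ] [ 0.02800284 -0.03052673]
[360.4 242.7] 61 [356 239  10   8] [0.4554 0.098  0.005 ] [-0.17913906 -0.1093993 ]
[362.6 286.4] 239 [350 278  25  21] [0.4475 0.2226 0.005 ] [-0.28740153 -0.04721565]
```

```bash
python3 -m crank '{"claw":[0.13,0.13,0.13,0.13,0.13,0.13,0.13,0.13],"delta_pos":[[0,0.05,0.4],[0,0.1,0.8],[0,0.1,1.2],[0,0.1,1.6],[0,0.1,1.9],[0,0.1,2.1],[0,0.1,2.1],[0,0.1,2.1]],"roll":[0,0,0,0,0,0,0,0]}'
python3 -m crank '{"claw":[0.13,0.13,0.13,0.13,0.13,0.13,0.13,0.13],"delta_pos":[[-0.3,0,0],[-0.6,0,0],[-1,0,0],[-1.4,0,0],[-1.8,0,0],[-2.2,0,0],[-2.6,0,0],[-3,0,0]],"roll":[0,0,0,0,0,0,0,0]}'
python3 - <<'E'
from h import *
b=np.array([.4555,.0965])
d=frompan((.03,.045))-b;L=np.linalg.norm(d);d/=L
units([*(b+(L-.017)*d),.005],np.degrees(np.arctan2(-d[1],-d[0])))
s=robot.read_camera("side");cv2.imwrite("pics/s4.png",cv2.resize(s["color"][160:320,200:420],None,fx=3,fy=3))
E
```

```text
time: 6.65
tool_pos: [0.4136, 0.1128, 0.0048]
tool_rot: [-3.141, -0.0, 2.794]
contact_force: [0.7, 0.5, 0.7]
opening: 0.0119
time: 7.32
tool_pos: [0.485, 0.087, 0.005]
tool_rot: [3.141, 0.0, 2.794]
contact_force: [-0.4, -0.0, 0.0]
opening: 0.0116
t 7.32 pos [0.485 0.087 0.005] yaw 160.1 -> delta [-8.46 -0.02 -0.  ] roll -0.02 F [-0.4 -0.   0. ] open 0.0116
```

View pics/s4.png

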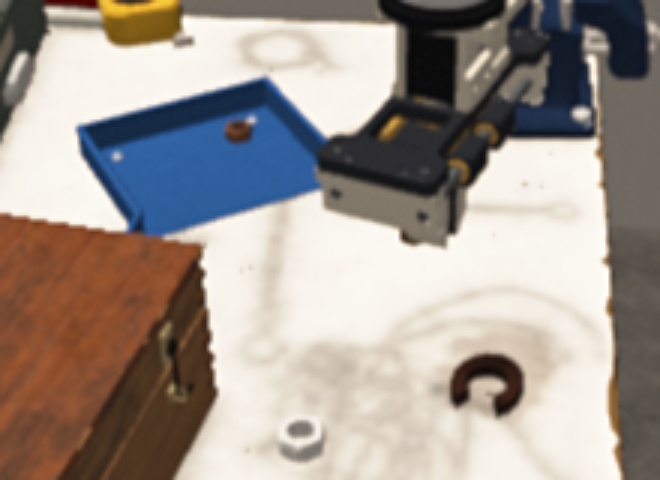

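Nut b is visible just ahead of the fingers at (410,238). I continue the push.

```bash
python3 -m crank '{"claw":[0.13,0.13,0.13,0.13,0.13,0.13,0.13,0.13],"delta_pos":[[-0.4,0,0],[-0.8,0,0],[-1.2,0,0],[-1.6,0,0],[-2,0,0],[-2.4,0,0],[-2.8,0,0],[-3.2,0,0]],"roll":[0,0,0,0,0,0,0,0]}'
python3 -m crank '{"claw":[0.13,0.13,0.13,0.13,0.13,0.13,0.13,0.13],"delta_pos":[[-0.4,0,0],[-0.8,0,0],[-1.2,0,0],[-1.6,0,0],[-2,0,0],[-2.4,0,0],[-2.8,0,0],[-3.2,0,0]],"roll":[0,0,0,0,0,0,0,0]}'
python3 -m crank '{"claw":[0.13,0.13,0.13,0.13,0.13,0.13,0.13,0.13],"delta_pos":[[-0.4,0,0],[-0.8,0,0],[-1.2,0,0],[-1.5,0,0],[-1.8,0,0],[-2,0,0],[-2,0,0],[-2,0,0]],"roll":[0,0,0,0,0,0,0,0]}'
python3 -m crank '{"claw":[0.13,0.13,0.13,0.13,0.13,0.13,0.2,0.22],"delta_pos":[[0.1,0,0],[0.4,0,0],[0.8,0,-0.4],[1.2,0,-1],[1.6,0,-1.7],[2,0,-2.5],[2.2,0,-3.2],[2.2,0,-3.2]],"roll":[0,0,0,0,0,0,0,0]}'
python3 - <<'E'
from h import *
s=robot.read_camera("side");cv2.imwrite("pics/s5.png",cv2.resize(s["color"][160:320,200:420],None,fx=3,fy=3))
m=rusty(s)
for b in blobs(s,m,.005,20):
    if .4<b[3][0]<.75 and -.1<b[3][1]<.25:print(*b,topan(b[3]))
E
```

```text
time: 8.03
tool_pos: [0.5602, 0.0599, 0.0049]
tool_rot: [3.142, 0.0, 2.795]
contact_force: [-0.3, 0.6, -0.4]
opening: 0.0118
time: 8.7
tool_pos: [0.6352, 0.0326, 0.0048]
tool_rot: [3.142, -0.0, 2.795]
contact_force: [-0.1, -0.1, -0.0]
opening: 0.012
time: 9.37
tool_pos: [0.6813, 0.016, 0.0048]
tool_rot: [-3.142, -0.0, 2.794]
contact_force: [0.4, -0.5, -0.5]
opening: 0.0121
time: 10.03
tool_pos: [0.6301, 0.0356, 0.089]
tool_rot: [3.14, 0.005, 2.795]
contact_force: [0.7, -0.2, 0.4]
opening: 0.0186
[278.8 203.3] 40 [275 201   8   6] [ 0.6355 -0.0312  0.005 ] [ 0.02800284 -0.03052673]
[245.7 212.3] 42 [242 210   8   6] [0.699 0.01  0.005] [0.02869474 0.04516483]
[362.5 286.4] 239 [350 278  25  21] [0.4475 0.2227 0.005 ] [-0.28748492 -0.04716046]
```

View pics/s5.png

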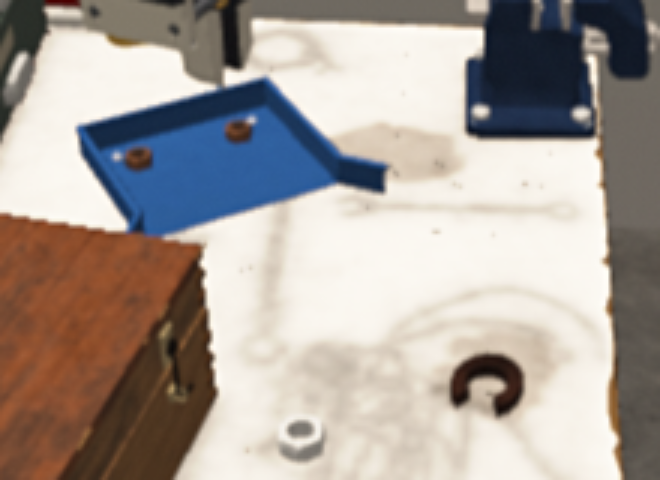

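Both nuts are in the pan, measured at pan (28,-31) mm and (29,45) mm. Now the ring.

Run:
```python
from h import *
r=np.array([.448,.223])
d=frompan((-.002,.005))-r;L=np.linalg.norm(d);d/=L;print("len",L,"dir",np.degrees(np.arctan2(d[1],d[0])),r-.055*d)
units([*(r-.055*d),.06],np.degrees(np.arctan2(-d[1],-d[0])))
```

```text
len 0.29008135560206 dir -46.25806278123474 [0.40997237 0.26273537]
t 10.08 pos [0.6299 0.0353 0.0872] yaw 160.2 -> delta [11.37  5.57  1.05] roll 4.4 F [-0.4  0.1  0. ] open 0.0197
```

```bash
python3 -m crank '{"claw":[0.15,0.15,0.15,0.15,0.15,0.15,0.15,0.15],"delta_pos":[[1,0.5,0],[2.2,1.1,0],[3.4,1.7,0],[4.6,2.3,0],[5.8,2.8,0],[7,3.4,0],[8.2,4,0],[9.2,4.5,0]],"roll":[0.6,1.2,1.8,2.4,3,3.6,4,4.4]}'
python3 - <<'E'
from h import *
units([.40997,.26274,.06],133.74)
E
```

```text
time: 10.75
tool_pos: [0.4491, 0.2197, 0.0838]
tool_rot: [-3.14, -0.001, 2.332]
contact_force: [0.5, 0.1, 0.0]
opening: 0.0135
t 10.75 pos [0.4491 0.2197 0.0838] yaw 133.6 -> delta [2.32 0.06 0.96] roll -0.02 F [0.5 0.1 0. ] open 0.0135
```

```bash
python3 -m crank '{"claw":[0.15,0.15,0.15,0.15,0.15,0.15,0.15,0.15],"delta_pos":[[0.5,0,0],[1,0,0],[1.5,0,0.2],[2,0,0.5],[2.25,0,0.8],[2.25,0,1],[2.25,0,1],[2.25,0,1]],"roll":[0,0,0,0,0,0,0,0]}'
python3 - <<'E'
from h import *
units([.40997,.26274,.005],133.74)
s=robot.read_camera("side");cv2.imwrite("pics/s6.png",cv2.resize(s["color"][160:340,200:440],None,fx=3,fy=3))
E
```

```text
time: 11.42
tool_pos: [0.4131, 0.259, 0.0594]
tool_rot: [-3.141, -0.0, 2.333]
contact_force: [0.1, 0.3, 0.1]
opening: 0.0137
t 11.42 pos [0.4131 0.259  0.0594] yaw 133.7 -> delta [0.19 0.01 2.18] roll -0.01 F [0.1 0.3 0.1] open 0.0137
```

View pics/s6.png

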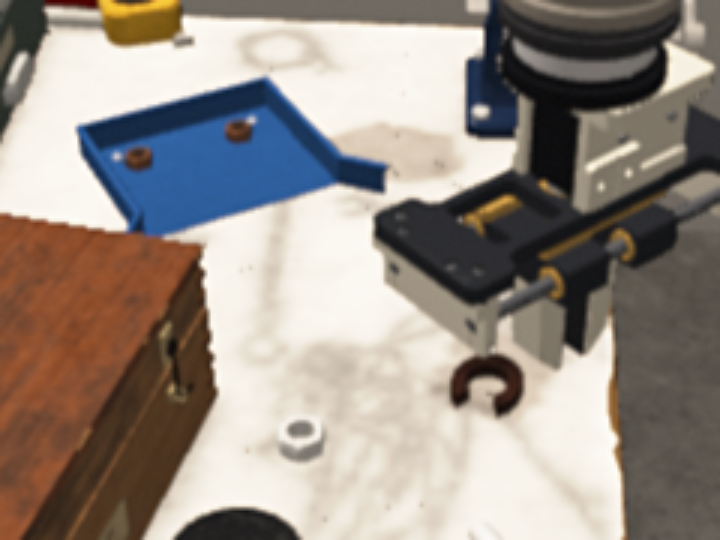

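The ring at (487,385) is untouched, with the fingers above and behind it. I descend and push.

```bash
python3 -m crank '{"claw":[0.15,0.15,0.15,0.15,0.15,0.15,0.15,0.15],"delta_pos":[[0.2,0,0.4],[0.2,0,0.8],[0.2,0,1.2],[0.2,0,1.6],[0.2,0,2],[0.2,0,2.18],[0.2,0,2.18],[0.2,0,2.18]],"roll":[0,0,0,0,0,0,0,0]}'
python3 -m crank '{"claw":[0.15,0.15,0.15,0.15,0.15,0.15,0.15,0.15],"delta_pos":[[-0.3,0,0],[-0.6,0,0],[-0.9,0,0],[-1.2,0,0],[-1.5,0,0],[-1.9,0,0],[-2.3,0,0],[-2.7,0,0]],"roll":[0,0,0,0,0,0,0,0]}'
python3 - <<'E'
from h import *
r=np.array([.448,.223]);d=frompan((-.002,.005))-r;L=np.linalg.norm(d);d/=L
units([*(r+(L-.030)*d),.005],133.74)
s=robot.read_camera("side");cv2.imwrite("pics/s7.png",cv2.resize(s["color"][160:340,200:440],None,fx=3,fy=3))
c=robot.read_camera("top");cv2.imwrite("pics/t7.png",cv2.resize(c["color"][130:350,180:520],None,fx=2.3,fy=2.3))
E
```

```text
time: 12.13
tool_pos: [0.4093, 0.263, 0.0052]
tool_rot: [-3.141, -0.0, 2.334]
contact_force: [0.1, -0.7, 0.6]
opening: 0.0137
time: 12.8
tool_pos: [0.4568, 0.2134, 0.0055]
tool_rot: [3.141, 0.0, 2.333]
contact_force: [-0.1, -0.6, 0.6]
opening: 0.0137
t 12.8 pos [0.4568 0.2134 0.0055] yaw 133.7 -> delta [-9.88  0.02  0.02] roll -0.01 F [-0.1 -0.6  0.6] open 0.0137
```

View pics/s7.png

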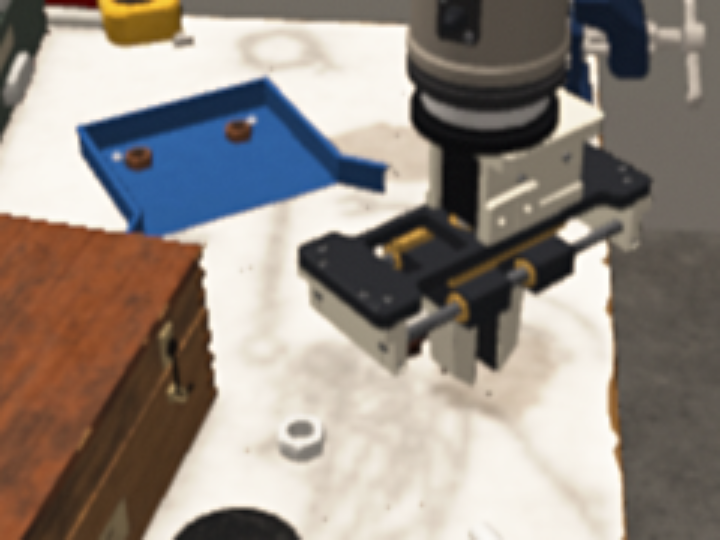

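The ring's rusty edge shows at (415,345), just ahead of the fingers, so it is moving with them. I push on and check near the mouth.

```bash
python3 -m crank '{"claw":[0.15,0.15,0.15,0.15,0.15,0.15,0.15,0.15],"delta_pos":[[-0.4,0,0],[-0.8,0,0],[-1.2,0,0],[-1.6,0,0],[-2,0,0],[-2.4,0,0],[-2.8,0,0],[-3.2,0,0]],"roll":[0,0,0,0,0,0,0,0]}'
python3 - <<'E'
from h import *
s=robot.read_camera("side");cv2.imwrite("pics/s8.png",cv2.resize(s["color"][160:340,200:440],None,fx=3,fy=3))
E
```

```text
time: 13.57
tool_pos: [0.512, 0.1556, 0.0055]
tool_rot: [3.142, -0.0, 2.334]
contact_force: [-1.0, 0.9, -0.2]
opening: 0.0139
```

View pics/s8.png

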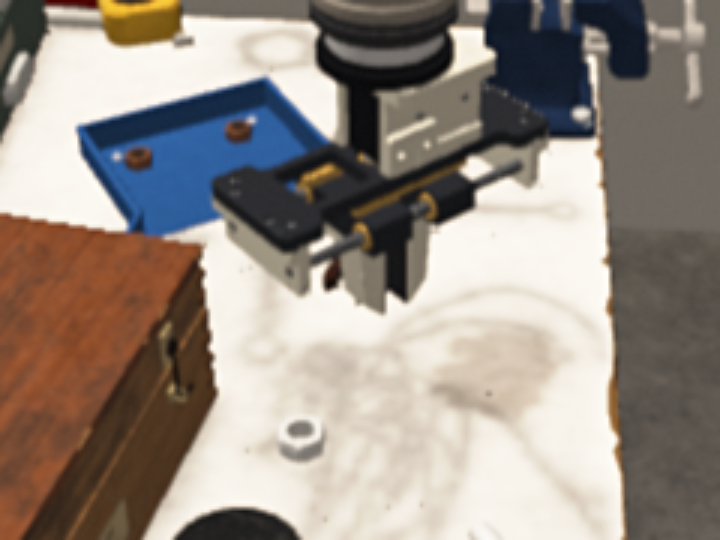

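The ring is still held ahead of the fingers, at (332,272). About 6.7 units are left.

```bash
python3 -m crank '{"claw":[0.15,0.15,0.15,0.15,0.15,0.15,0.15,0.15],"delta_pos":[[-0.4,0,0],[-0.8,0,0],[-1.2,0,0],[-1.6,0,0],[-2,0,0],[-2.4,0,0],[-2.8,0,0],[-3.2,0,0]],"roll":[0,0,0,0,0,0,0,0]}'
python3 -m crank '{"claw":[0.15,0.15,0.15,0.15,0.15,0.15,0.15,0.15],"delta_pos":[[-0.4,0,0],[-0.8,0,0],[-1.2,0,0],[-1.6,0,0],[-2,0,0],[-2.4,0,0],[-2.8,0,0],[-3.1,0,0]],"roll":[0,0,0,0,0,0,0,0]}'
python3 -m crank '{"claw":[0.15,0.15,0.15,0.15,0.15,0.15,0.15,0.15],"delta_pos":[[-0.2,0,0],[-0.3,0,0],[-0.3,0,0],[-0.3,0,0],[0.1,0,0],[0.5,0,0],[0.8,0,-0.4],[0.8,0,-1]],"roll":[0,0,0,0,0,0,0,0]}'
python3 -m crank '{"claw":[0.15,0.15,0.15,0.15,0.15,0.15,0.15,0.15],"delta_pos":[[0,0,-0.6],[0.5,0,-1.2],[1.3,0,-2],[2.3,0,-3],[3.3,0,-4],[4.3,0,-5],[5.3,0,-5.5],[6.3,0,-5.5]],"roll":[0,0,0,0,0,0,0,0]}'
python3 - <<'E'
from h import *
s=robot.read_camera("side");cv2.imwrite("pics/s9.png",cv2.resize(s["color"][160:340,200:440],None,fx=3,fy=3))
c=robot.read_camera("top");cv2.imwrite("pics/t9.png",cv2.resize(c["color"][130:350,180:520],None,fx=2.3,fy=2.3))
for q in(s,c):
  for b in blobs(q,rusty(q),.005,20):
    if .4<b[3][0]<.75 and -.1<b[3][1]<.3:print(*b,topan(b[3]))
E
```

```text
time: 14.28
tool_pos: [0.5673, 0.0978, 0.0055]
tool_rot: [3.142, -0.0, 2.334]
contact_force: [-0.7, -0.3, 0.6]
opening: 0.0137
time: 14.95
tool_pos: [0.621, 0.0416, 0.0055]
tool_rot: [3.141, 0.0, 2.333]
contact_force: [0.2, -0.6, -0.5]
opening: 0.0133
time: 15.62
tool_pos: [0.6031, 0.0592, 0.0297]
tool_rot: [-3.138, -0.004, 2.336]
contact_force: [0.7, 0.1, 0.4]
opening: 0.014
time: 16.28
tool_pos: [0.4973, 0.1727, 0.1722]
tool_rot: [3.136, 0.004, 2.335]
contact_force: [0.7, 0.6, 0.2]
opening: 0.0138
[278.8 203.3] 40 [275 201   8   6] [ 0.6355 -0.0312  0.005 ] [ 0.02800284 -0.03052673]
[271.7 213.3] 81 [261 209  19  11] [0.6436 0.0093 0.005 ] [-0.00129885 -0.0014188 ]
[245.7 212.3] 42 [242 210   8   6] [0.699 0.01  0.005] [0.02869474 0.04516483]
[347.1 149.9] 60 [342 137  10  32] [0.7203 0.1205 0.005 ] [-0.05169338  0.12391563]
[342.4 153.6] 37 [339 143   7  23] [0.7123 0.129  0.005 ] [-0.06319691  0.12193601]
[362.6 150.5] 21 [361 144   4  16] [0.721  0.0912 0.005 ] [-0.02687417  0.1083276 ]
[360.9 190.4] 344 [350 166  20  41] [0.6421 0.0903 0.005 ] [-0.0696715   0.04203727]
[407.3 186.5] 44 [400 182  13  15] [0.6554 0.004  0.005 ] [0.00963361 0.00549578]
[400.6 197.7] 41 [393 193  18   8] [0.6328 0.0156 0.005 ] [-0.01251325 -0.00694757]
[363.8 237.3] 197 [356 221  25  32] [0.5529 0.0804 0.005 ] [-0.11064881 -0.03780953]
[307.4 234.1] 75 [292 230  33   8] [0.552  0.1843 0.005 ] [-0.19778629  0.01878623]
[253.5 252.7] 283 [242 235  24  35] [0.5108 0.2799 0.005 ] [-0.30024558  0.03719531]
```

View pics/s9.png

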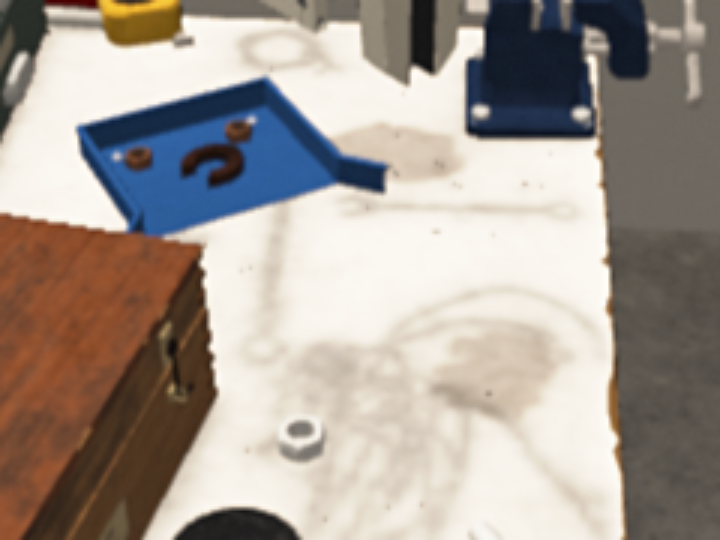

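View pics/t9.png

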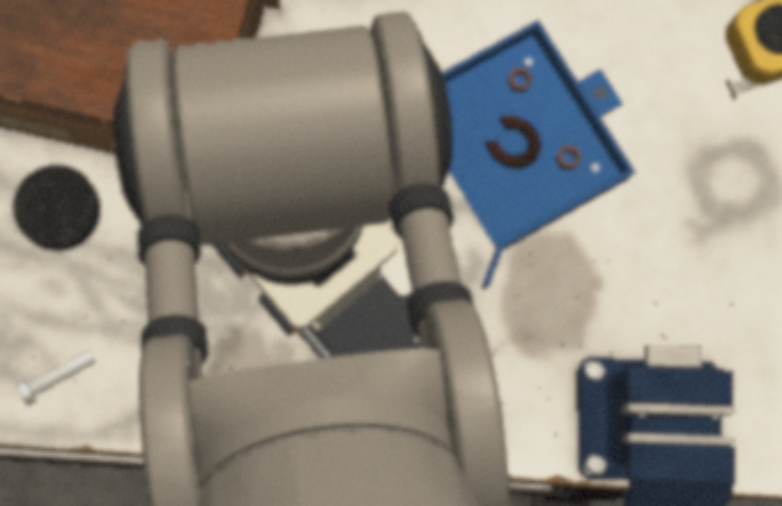

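All three pieces are well inside the pan: the nuts at (519,79) and (568,157), the ring at (513,141). The zinc nut, bolt and tape look unmoved. I let the arm settle clear of everything, then hand in.

```bash
python3 -m crank '{"claw":[0.15,0.15,0.15,0.15,0.15,0.15,0.15,0.15],"delta_pos":[[0,0,0],[0,0,0],[0,0,0],[0,0,0],[0,0,0],[0,0,0],[0,0,0],[0,0,0]],"roll":[0,0,0,0,0,0,0,0]}'
python3 - <<'E'
from h import *
print(robot.hand_in())
E
```

```text
time: 17.05
tool_pos: [0.4975, 0.1707, 0.1678]
tool_rot: [-3.141, -0.0, 2.333]
contact_force: [0.1, -0.4, 0.1]
opening: 0.0139
the job is handed in; nothing more can be done
None
```

I pushed both rusty nuts and the ring into the scrap pan one at a time, cradled between the slightly open fingertips. I then withdrew the arm and handed the job in at about 17 s.

- **Pieces in the pan:** In pan coordinates (x, y), the last side-camera reading put nut a at (28, -31) mm and nut b at (29, 45) mm. It put the ring at about (-1, -1) mm, and the push was planned to leave it at (-2, 5) mm. All three are well inside the limits.
- **Other objects:** The zinc nut, bolt and tape roll looked unmoved in the last pictures, but I did not measure their positions again at the end. The fingers never went down close to them, and the contact forces printed after each move were all under 2 N.
- **Disagreement:** In the last top view the colour mask split the ring into two pieces, at about (10, 5) and (-13, -7) mm. Both fit a ring at the pan's centre. That mask did not pick up the nuts, but they are plain to see in the picture.

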